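Shut the ball dish's gate, then turn the dish to the beaker

ROBOT

A 6-joint arm with a two-finger parallel gripper is mounted at the origin on a cart in front of the work surface, level with it; the furniture and walls round the work are solid. World frame = base frame: x ahead of the robot, y to its left, z up, the work surface at z = 0. Lengths are in mm, angles in rad, forces in N, time in s.
With the tool pointing down it reaches from about 350 to 975 mm from the base axis. Payload 7.1 kg.
Tool frame: the origin (TCP) lies between the finger pads; the fingertips stand 8 mm ahead of it and the grasp point (between the pads) lies 11 mm behind it; z points along the fingers, y is the line along which they close (so a half turn about z gives the same grasp; the last joint's range is limited). The gripper opens to 88 mm and grips with 3 to 60 N. Pads are 20 mm wide; open, the fingers measure 115 mm over their backs; the gripper's body (75 mm by 178 mm) begins 61 mm behind the grasp point.
Start: joints at [-1.139, 0.423, 1.63, -0, 1.089, -0.019], TCP at [272.318, -562.537, 230.675] pointing down, gripper open.
Joint ranges: [-3, 3], [-0.9, 2.11], [0.09, 2.58], [-1.31, 4.45], [0.11, 2.69], [-2.54, 2.54]. Speed limits (rad/s): [2.39, 2.39, 3.01, 3.14, 3.14, 3.14].

INTERFACE

Orientations are given as [roll, pitch, yaw] about the fixed x, y, z axes, in that order (R = Rz(yaw) Ry(pitch) Rx(roll)).
In Python, from plant import r gives the robot as it stands.
- The arm moves only by the tool drive_tool, never from a script. Its argument "increments" is a list of rows, each an object of numbers: "gripper": the opening, from -1 (shut) to 1 (fully open), so that 0 is half open; "dx", "dy", "dz": the shift along the tool's x, y, z in cm; "yaw": the turn about the tool's z in degrees. In form: [{"gripper": .., "dx": .., "dy": .., "dz": .., "yaw": ..}, ...]. A call has 1 to 8 rows; each row is the pose to reach, as a shift and turn from the pose commanded when the call began, along the tool's axes at that moment; what a row does not reach only later rows make up. A row lasts 1/10 s, in which the tool goes at most 50 mm and 8.59 degrees, less where a joint would pass 70% of its speed; a pose out of reach is approached as far as the arm can. A call with a gripper value outside its range is refused whole. The fingers move at their own pace and stop on an object; "squeeze" is the grip in N (left out, the last holds). Time passes only in rows, so rows that repeat a pose let the fingers close. It gives the time, the measured TCP pose, the force, the opening and the grip force at its end, in the units of the state.
- r.get_state(): the state, without advancing time (a new reading comes with each control period).
- r.snapshot(name): name is "scene" or "side" or "wrist"; returns the picture (480x640x3 uint8, red, green, blue); there is no depth.
- r.camera_model(name): a dict with "K" (3x3 intrinsics, pixels), "dist" ([k1, k2, p1, p2, k3] as OpenCV has them; the pictures are not rectified), "R" (3x3) and "t" (3): a world point X has camera coordinates R X + t. Camera axes: x right, y down, z forward; pixel columns grow to the right and rows downward; lengths in mm; the calibration is good to about 2 mm. A picture is of the moment at which its call begins: read the wrist's pose just before it. camera_model takes no time and is no camera call; for the wrist camera it gives the pose at the moment of the call.
- r.job_done(): hands the job in; it is judged then, once.
The state is a dict: "time": time; "joint_pos": joint angles; "joint_vel": joint speeds; "effort": joint torques, N m; "tcp_pos": TCP position; "eef_rot": TCP orientation; "contact_force": force on the tool from outside, world axes, zero at the start; "moment": the same for the moment, N m; "gripper_width": opening from 0.0 (shut) to 1.0 (fully open); "gripper_force": force on a finger pad.
Only numpy, scipy, OpenCV 4.12 (cv2) and the standard library are available. Lean on these libraries where they do the work, as an engineer would, in place of code of your own. Each camera call takes 0.05 s, during which the arm holds its last target. There are 200 camera calls.

TASK

A steel milling ball has been loaded into the hollow of the metal ball dish, so first press the dish's loading gate fully down while the dish still sits on its round stand. Then lift the dish by its arched handle about 10 cm straight up, turn it a quarter turn above the stand so that its spout points at the empty glass beaker (not at the capped jar), keeping the dish level and the loose ball resting in the middle, and disturb nothing else nearby. Finish still holding it there, level and still, ready for tipping; do not put it down.

Things in the scene. Friction and masses are not known exactly. Their poses are not given: they have to be found in the camera images.
- dish: round aluminium ball dish, 117 mm across, 92 mm high over its arched handle, 0.25 to 0.45 kg. Origin at the centre of its underside, z up; +x points out along the pouring spout (33 mm wide open trough, its tip 87 mm from the middle), -x to the loading gate. The top is dished with a central hollow 44 mm across and about 4.5 mm deep; the rim is 23 mm high. The handle is a steel arch over the middle: two upright 7 mm rods at y = +-53 mm and a crossbar along the dish's y
- dish_handle (a point): middle of the handle's crossbar, 85 mm above the dish's underside, straight over the dish's middle; the black grip there is 14 mm square in section and 64 mm long along the dish's y (grasp it from above, fingers closing along the dish's x); free space of about 55 mm below it down to the ball
- dish_middle (a point): lowest point of the dish's central hollow, 7 mm above its underside
- ball_center (a point): centre of the loose dark steel ball, 20 mm in diameter, 33 g, which rolls freely; it rests in the hollow with its centre 17 mm above the dish's underside
- gate (a joint): travel of the dish's loading gate, m: 0 = fully up (open), 0.022 = fully down (shut, on its stop). It slides straight down and stays where it is left (friction about 2.5 N)
- gate_top (a point): middle of the upper face of the gate's black press pad (18 mm along the dish's x, 36 mm along its y); 52 mm from the dish's middle towards -x; 70 mm above the dish's underside when open, 48 mm when shut. Pressing it is supported by the stand
- stand: fixed grey round stand the dish sits on, 144 mm across at its foot, 34 mm high with a 4 mm raised edge around the seat. Origin at the centre of its underside; the seat (underside of the dish) is 30 mm above it. At the start the stand's +x runs nearly along the spout
- beaker: empty open glass beaker, 65x70 mm, 85 mm high, standing on the worktop about 175 mm from the dish's middle, about square to the left or to the right of the spout's starting direction. Origin at the centre of its underside
- jar: white capped jar, 62 mm across, 88 mm high, standing on the other side of the dish. Origin at the centre of its underside. Leave it alone
- tape: roll of beige tape lying flat, 93 mm across, 18 mm high, beyond the stand. Origin at the centre of its underside. Leave it alone
- vial: small amber vial with black cap, 27 mm across, 57 mm high, beyond the stand. Origin at the centre of its underside. Leave it alone

How it is judged (in metres and radians):
On the way, in this order (a step that is already met when the one before it is completed fails the run):
1. the gate is pressed fully down while the dish still sits on its stand (value of joint gate above 0.0195 m and height (world z) of dish below 0.034 m), for 0.2 s.
2. the dish is lifted clear of the stand with the gate shut (value of joint gate above 0.0195 m and height (world z) of dish above 0.07 m and contact force between dish and stand below 0.05 N), for 0.1 s.
At the end, for the whole second after the job is handed in: The dish hangs still in the gripper, 50 to 190 mm above its seat and within 40 mm of being over the stand's middle, level within 0.08 rad; the beaker lies ahead of the spout, within 35 mm of the line along it; the ball lies within 12 mm of the dish's middle; the gate is shut to within 2.5 mm (height (world z) of dish between 0.08 and 0.22 m and horizontal distance between dish and stand below 0.04 m and angle between dish's own z axis and vertical below 0.08 rad and x of beaker in the frame of dish above 0.1 m and y of beaker in the frame of dish between -0.035 and 0.035 m and horizontal distance between ball_center and dish_middle below 0.012 m and height (world z) of ball_center above 0.09 m and value of joint gate above 0.0195 m and contact force between dish and the fingers above 1 N and contact force between dish and stand below 0.05 N and linear speed of dish below 0.02 m/s and angular speed of dish below 0.15 rad/s); the arm keeps its last pose, push and grip.
It fails at once if the ball leaves the dish's central hollow (horizontal distance between ball_center and dish_middle above 0.021 m).
It fails at once if the dish is tilted more than 0.2 rad (angle between dish's own z axis and vertical above 0.2 rad).
It fails at once if the beaker or the jar is shoved or knocked over (distance of any of beaker, jar from where it was at the start of the episode above 0.025 m or angle between any of beaker, jar's own z axis and vertical above 0.3 rad).
It fails at once if the tape or the vial is shoved or knocked over (distance of any of tape, vial from where it was at the start of the episode above 0.025 m or angle between any of tape, vial's own z axis and vertical above 0.3 rad).
It also fails if it takes over 51 s, if anything falls off the work surface, if the arm or the gripper's body presses on something with over 40 N, if the wrist force passes 120 N, or if a joint passes its speed limit or range.

## Working session

There is one attempt and no reset: what is moved stays moved. The work goes in short steps, Python scripts to look and compute and a tool call to move; the robot and the scene stay as the last step left them, time stands still between calls to the robot, and variables do not carry over. Pictures are saved under pics/ and viewed, at most 10 in all, crops included, and the job is handed in when it is done.

Besides the shell and the picture viewer there is one more tool, called in YAML: its name, and indented under it one key for each argument. drive_tool: Moves the arm, as the interface text tells. Its arguments: {"type":"object","properties":{"increments":{"type":"array"},"squeeze":{"type":"number"}},"required":["increments"]}

```bash
mkdir -p pics; ls; python3 - <<'E'
from plant import r
import cv2,numpy as np
for n in ["scene","side"]:
    im=r.snapshot(n); cv2.imwrite(f"pics/{n}0.png",im[:,:,::-1])
    c=r.camera_model(n); print(n,np.round(c["K"],1).tolist(),np.round(c["dist"],3),"cam pos",np.round(-np.array(c["R"]).T@c["t"],0), np.round(c["R"],2).tolist())
s=r.get_state(); print(s)
E
```

```text
pics
scene [[615.8, 0.0, 328.6], [0.0, 615.8, 234.7], [0.0, 0.0, 1.0]] [-0.046  0.     0.     0.     0.   ] cam pos [-165. -461.  627.] [[0.6, -0.8, 0.02], [-0.4, -0.32, -0.86], [0.7, 0.5, -0.51]]
side [[492.9, 0.0, 329.7], [0.0, 492.9, 234.9], [0.0, 0.0, 1.0]] [-0.041  0.     0.     0.     0.   ] cam pos [ 393. -637.  514.] [[0.97, -0.25, 0.0], [-0.12, -0.48, -0.87], [0.22, 0.84, -0.5]]
{'time': 0.1, 'joint_pos': array([-1.13900768e+00,  4.23799744e-01,  1.63059886e+00, -2.56489014e-05,
        1.08859901e+00, -1.89860389e-02]), 'joint_vel': array([-0.00049139,  0.00012038, -0.0013547 ,  0.00087739,  0.00033494,
       -0.00027356]), 'effort': array([ 2.06064451e-04, -5.45611989e+01, -2.74320477e+01,  6.44551311e-02,
        1.88499084e-02, -3.72277100e-05]), 'tcp_pos': array([ 272.10931203, -562.11203519,  229.96314832]), 'eef_rot': array([-3.14018752e+00, -3.96944886e-06,  4.50786589e-01]), 'contact_force': array([-1.22085007,  0.28788844,  0.29054433]), 'moment': array([-0.01039786, -0.04850932, -0.00612213]), 'gripper_force': 0.0, 'gripper_width': 1.0021662179587572}
```

View pics/scene0.png

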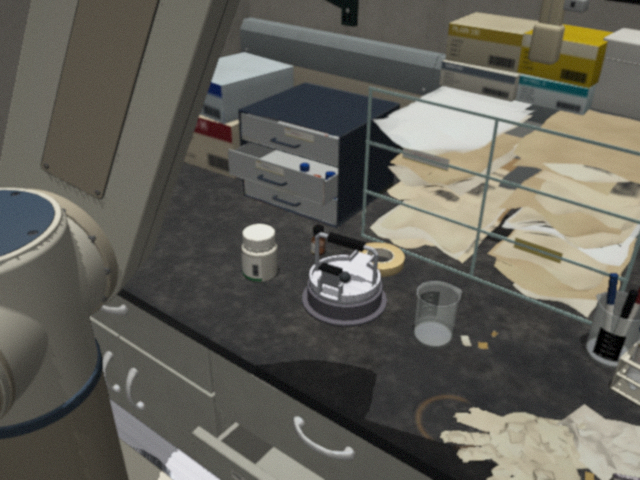

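View pics/side0.png

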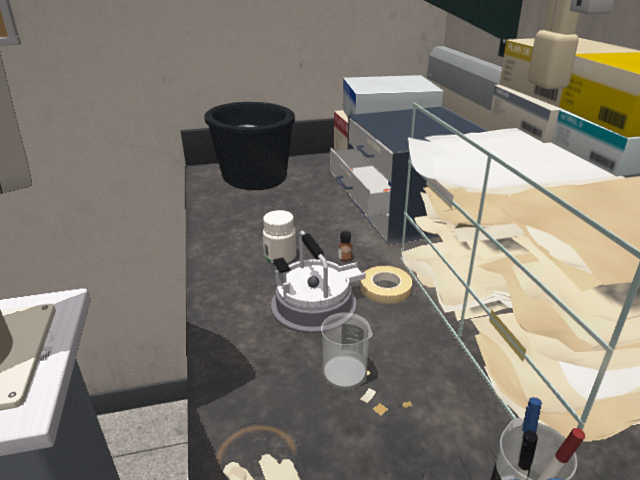

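The scene view shows the dish near (345,285), the gate pad near (332,270), the handle bar near (342,240), the beaker at (436,315) and the jar at (259,252). The side view shows the dish near (315,290), the ball at (313,282), the gate pad at (281,265), the grip at (313,246) and the beaker at (346,350). I'll zoom in to get precise pixels.

```bash
cat > h.py <<'E'
from plant import r
import cv2,numpy as np
def ray(n,p,c=None):
    c=c or r.camera_model(n)
    u=cv2.undistortPoints(np.array([[p]],float),np.array(c["K"]),np.array(c["dist"]))[0,0]
    R=np.array(c["R"]);t=np.array(c["t"]).ravel()
    d=R.T@np.r_[u,1]; return -R.T@t,d/np.linalg.norm(d)
def plane(n,p,z,c=None):
    o,d=ray(n,p,c); return o+d*(z-o[2])/d[2]
def tri(p1,p2,n1="scene",n2="side"):
    o1,d1=ray(n1,p1);o2,d2=ray(n2,p2)
    s=np.linalg.lstsq(np.c_[d1,-d2],o2-o1,rcond=None)[0]
    a=o1+d1*s[0];b=o2+d2*s[1]; return (a+b)/2,np.linalg.norm(a-b)
E
python3 - <<'E'
import cv2,numpy as np
a=cv2.imread("pics/scene0.png")[220:330,290:410];b=cv2.imread("pics/side0.png")[225:335,262:382]
o=[cv2.resize(x,None,fx=3.3,fy=5,interpolation=cv2.INTER_CUBIC) for x in (a,b)]
cv2.imwrite("pics/z.png",np.hstack(o))
# dark pixels components
for n in ("scene","side"):
    im=cv2.imread(f"pics/{n}0.png"); g=im.max(2); m=(g<40).astype(np.uint8)
    k,l,s,c=cv2.connectedComponentsWithStats(m)
    for i in range(1,k):
        x,y,w,h,A=s[i]
        if 8<A<600 and 260<c[i][0]<400 and 220<c[i][1]<330: print(n,s[i],c[i].round(1))
E
```

```text
scene [313 225  11  10  71] [317.6 228.7]
scene [327 233  38  18 350] [345.1 241.5]
scene [319 264  23  12 145] [330.1 269.3]
scene [341 279   8   3  14] [344.7 279.9]
side [341 233   9  10  67] [344.8 238.4]
side [303 234  20  25 163] [311.1 245.6]
side [274 258  16  15 127] [281.2 265. ]
```

View pics/z.png

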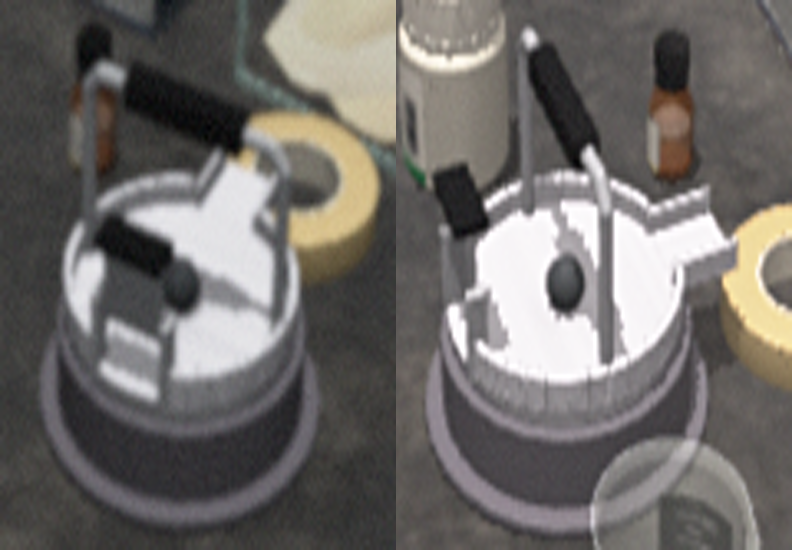

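The zoom clearly shows the ball, pad, grip and spout. The ball is at scene (344.8,277) and side (313.5,281.4). The grip centre is at about scene (347,241.6) and side (313,246). Next I'll triangulate these.

```bash
python3 - <<'E'
from h import *
P=lambda x,n="":print(n,np.round(x[0],1) if isinstance(x,tuple) else np.round(x,1), round(x[1],1) if isinstance(x,tuple) else "")
P(tri((344.8,277),(313.5,281.4)),"ball z~47")
P(tri((346,241.5),(312.7,246)),"grip z~115")
P(tri((330.5,268.7),(281.2,264.6)),"pad z~97")
# bar bends: near-right rod top & far-left rod top in both views
P(tri((372,247.5),(322,256.5)),"rodR"); P(tri((319,234.5),(302,232.5)),"rodL")
P(plane("scene",(344.8,277),47),"ball sc");P(plane("side",(313.5,281.4),47),"ball side")
P(plane("scene",(433,333),0),"beak sc");P(plane("side",(345,371),0),"beak side");P(tri((438,291),(346,328)),"beak rim")
P(plane("scene",(259,235),88),"jar sc");P(plane("side",(279,218),88),"jar side")
# spout tip: scene & side plane z~50
P(tri((363,253),(361,272)),"spout")
for n in("scene","side"):
    im=cv2.imread(f"pics/{n}0.png").max(2); 
    for box in ([(310,222,380,256) if n=="scene" else (298,230,328,262)]+[(314,260,343,278) if n=="scene" else (270,254,294,275)]):
        x0,y0,x1,y1=box; m=(im[y0:y1,x0:x1]<60).astype(np.uint8); k,l,s,c=cv2.connectedComponentsWithStats(m)
        i=1+s[1:,4].argmax(); print(n,s[i]+[x0,y0,0,0,0],c[i]+[x0,y0])
E
```

```text
ball z~47 [532.8   9.8  45.6] 0.1
grip z~115 [532.8  10.1 113.8] 1.2
pad z~97 [480.3   1.6  92.8] 0.9
rodR [536.2 -36.6 120.7] 1.9
rodL [525.8  59.1 112. ] 1.0
ball sc [531.2   8.7  47. ] 
ball side [532.3   7.7  47. ] 
beak sc [ 547.2 -152.9    0. ] 
beak side [ 540.8 -151.9    0. ] 
beak rim [ 540.  -155.5   84.8] 3.8
jar sc [493.7 163.   88. ] 
jar side [503.3 163.3  88. ] 
spout [622.2  32.5  36.5] 4.5
scene [319 231  47  25 583] [341.80445969 242.92624357]
scene [318 263  25  15 195] [330.56923077 269.75384615]
side [302 234  22  25 262] [311.61832061 245.40076336]
side [273 258  17  15 159] [281.11949686 265.04402516]
```

The dish centre is at about (532.5, 9.5). Both the ball and the grip agree with the given heights. The gate direction puts the dish yaw at about 0.13 rad, and the beaker is at about (543,-153), to the right. I'll move over the dish, high up, for a closer look.

```bash
cat >> h.py <<'E'
from scipy.spatial.transform import Rotation as Ro
def inc(p,psi_deg):
    s=r.get_state(); R=Ro.from_euler("xyz",s["eef_rot"]); d=R.inv().apply(np.array(p)-s["tcp_pos"])/10
    y=-(psi_deg-np.degrees(s["eef_rot"][2])); y=(y+180)%360-180
    print("t",round(s["time"],2),"tcp",s["tcp_pos"].round(1),"rot",np.degrees(s["eef_rot"]).round(2),"F",s["contact_force"].round(1),"-> dx dy dz cm",d.round(2),"yaw",round(y,2))
E
python3 -c "
from h import *
inc((470,2,235),97.5)"
```

```text
t 0.1 tcp [ 272.1 -562.1  230. ] rot [-179.92   -0.     25.83] F [-1.2  0.3  0.3] -> dx dy dz cm [ 42.39 -42.16  -0.44] yaw -71.67
```

drive_tool:
  increments:
    - {"gripper": -1, "dx": 42.4, "dy": -42.2, "dz": -0.5, "yaw": -71.7}
    - {"gripper": -1, "dx": 42.4, "dy": -42.2, "dz": -0.5, "yaw": -71.7}
    - {"gripper": -1, "dx": 42.4, "dy": -42.2, "dz": -0.5, "yaw": -71.7}
    - {"gripper": -1, "dx": 42.4, "dy": -42.2, "dz": -0.5, "yaw": -71.7}
    - {"gripper": -1, "dx": 42.4, "dy": -42.2, "dz": -0.5, "yaw": -71.7}
    - {"gripper": -1, "dx": 42.4, "dy": -42.2, "dz": -0.5, "yaw": -71.7}
    - {"gripper": -1, "dx": 42.4, "dy": -42.2, "dz": -0.5, "yaw": -71.7}
    - {"gripper": -1, "dx": 42.4, "dy": -42.2, "dz": -0.5, "yaw": -71.7}
  squeeze: 20

```text
time: 0.9
tcp_pos: [404.6, -183.1, 234.0]
eef_rot: [3.142, -0.0, 1.657]
contact_force: [1.1, 0.0, 0.2]
gripper_width: 0.311
gripper_force: 0.0
```

```bash
python3 -c "
from h import *
inc((470,2,235),97.5)"
```

```text
t 0.9 tcp [ 404.6 -183.1  234. ] rot [180.    -0.    94.91] F [1.1 0.  0.2] -> dx dy dz cm [17.88  8.1  -0.1 ] yaw -2.59
```

drive_tool:
  increments:
    - {"gripper": -1, "dx": 17.0, "dy": 8.1, "dz": -0.1, "yaw": -1.5}
    - {"gripper": -1, "dx": 17.0, "dy": 8.1, "dz": -0.1, "yaw": -1.5}
    - {"gripper": -1, "dx": 17.0, "dy": 8.1, "dz": -0.1, "yaw": -1.5}
    - {"gripper": -1, "dx": 17.0, "dy": 8.1, "dz": -0.1, "yaw": -1.5}
    - {"gripper": -1, "dx": 17.0, "dy": 8.1, "dz": -0.1, "yaw": -1.5}
    - {"gripper": -1, "dx": 17.0, "dy": 8.1, "dz": -0.1, "yaw": -1.5}
    - {"gripper": -1, "dx": 17.0, "dy": 8.1, "dz": -0.1, "yaw": -1.5}
    - {"gripper": -1, "dx": 17.0, "dy": 8.1, "dz": -0.1, "yaw": -1.5}

```text
time: 1.7
tcp_pos: [471.2, -10.3, 234.9]
eef_rot: [-3.141, 0.0, 1.675]
contact_force: [0.3, 0.0, 0.2]
gripper_width: 0.002
gripper_force: 0.0
```

```bash
python3 - <<'E'
from h import *
inc((480,2,130),97.5)
c=r.camera_model("wrist"); np.savez("w1.npz",**{k:np.array(v) for k,v in c.items()})
im=r.snapshot("wrist"); cv2.imwrite("pics/w1.png",im[:,:,::-1])
print(np.round(-np.array(c["R"]).T@c["t"],0),np.round(c["R"],2).tolist())
E
```

```text
t 1.7 tcp [471.2 -10.3 234.9] rot [-179.97    0.     95.98] F [0.3 0.  0.2] -> dx dy dz cm [ 1.13  1.01 10.49] yaw -1.52
[463.  67. 390.] [[0.99, 0.1, -0.0], [0.1, -0.96, 0.28], [0.03, -0.28, -0.96]]
```

View pics/w1.png

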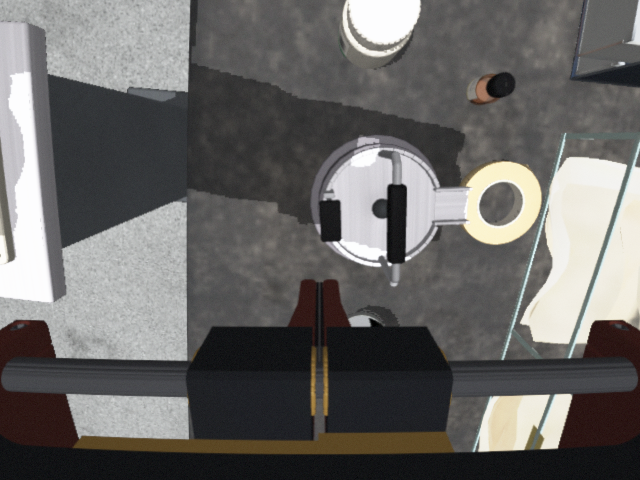

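The wrist view shows the pad at (330,220), the grip at (397,223), the ball at (381,209) and the spout at (452,205), pointing right. I'll measure these with masks and known heights.

```bash
python3 - <<'E'
from h import *
c=dict(np.load("w1.npz")); im=cv2.imread("pics/w1.png")
def blob(x0,y0,x1,y1,th):
    m=(im[y0:y1,x0:x1].max(2)<th).astype(np.uint8); k,l,s,_=cv2.connectedComponentsWithStats(m); i=1+s[1:,4].argmax()
    q=np.argwhere(l==i)[:,::-1].astype(np.float32)+[x0,y0]; q=q.astype(np.float32); rc=cv2.minAreaRect(q); return q.mean(0),rc
for n,b,z in(("grip",(380,175,415,275),115),("pad",(313,192,347,248),98)):
    ce,rc=blob(*b,40); print(n,ce.round(1),[np.round(a,1) for a in rc],plane("w",rc[0],z,c).round(1))
    B=cv2.boxPoints(rc); w=np.array([plane("w",p,z+(5 if n=="grip" else 2),c)[:2] for p in B]); e=[w[(i+1)%4]-w[i] for i in range(2)]
    L=max(e,key=np.linalg.norm); print(" size",[np.linalg.norm(x).round(1) for x in e],"yaw of y-axis-90",((np.degrees(np.arctan2(L[1],L[0]))-90+90)%180-90).round(2))
print("ball",plane("w",(381,209),47,c).round(1))
# beaker may be hidden; spout edges
print("spout mid tip",plane("w",(468,204.5),45,c).round(1),"jar",plane("w",(382,15),88,c).round(1))
E
```

```text
grip [396.1 222.5] [array([395.5, 223.5]), array([77., 19.]), np.float64(90.0)] [530.6  10.5 115. ]
 size [np.float64(14.6), np.float64(62.2)] yaw of y-axis-90 9.83
pad [329.8 220.1] [array([329.8, 220.5]), array([39.9, 19.6]), np.float64(86.6)] [479.    3.8  98. ]
 size [np.float64(16.2), np.float64(34.2)] yaw of y-axis-90 10.21
ball [530.6   9.6  47. ]
spout mid tip [616.9  23.2  45. ] jar [501.2 166.1  88. ]
```

The two measurements agree: centre (531,10), yaw about 8°, gate pad at about (479.5,3). I'll move above the pad.

```bash
python3 -c "
from h import *
inc((479.5,3,120),98)"
```

```text
t 1.75 tcp [471.3 -10.3 235. ] rot [-179.98    0.     95.97] F [-0.7 -0.1  0.5] -> dx dy dz cm [ 1.24  0.96 11.5 ] yaw -2.03
```

drive_tool:
  increments:
    - {"gripper": -1, "dx": 1.24, "dy": 0.96, "dz": 2, "yaw": -2}
    - {"gripper": -1, "dx": 1.24, "dy": 0.96, "dz": 5, "yaw": -2}
    - {"gripper": -1, "dx": 1.24, "dy": 0.96, "dz": 8, "yaw": -2}
    - {"gripper": -1, "dx": 1.24, "dy": 0.96, "dz": 10.5, "yaw": -2}
    - {"gripper": -1, "dx": 1.24, "dy": 0.96, "dz": 11.5, "yaw": -2}
    - {"gripper": -1, "dx": 1.24, "dy": 0.96, "dz": 11.5, "yaw": -2}
    - {"gripper": -1, "dx": 1.24, "dy": 0.96, "dz": 11.5, "yaw": -2}

```text
time: 2.45
tcp_pos: [480.5, 3.8, 120.8]
eef_rot: [3.141, 0.0, 1.711]
contact_force: [-0.8, -0.4, 0.8]
gripper_width: 0.007
gripper_force: 0.0
```

```bash
python3 - <<'E'
from h import *
inc((479.5,3,86),98)
im=r.snapshot("wrist"); s=r.snapshot("side")
cv2.imwrite("pics/a.png",np.hstack([cv2.resize(im[130:330,250:500],(480,384)),cv2.resize(s[180:340,230:370],(320,384))])[:,:,::-1])
E
```

```text
t 2.45 tcp [480.5   3.8 120.8] rot [1.7995e+02 1.0000e-02 9.8040e+01] F [-0.8 -0.4  0.8] -> dx dy dz cm [-0.06 -0.11  3.48] yaw 0.04
```

View pics/a.png

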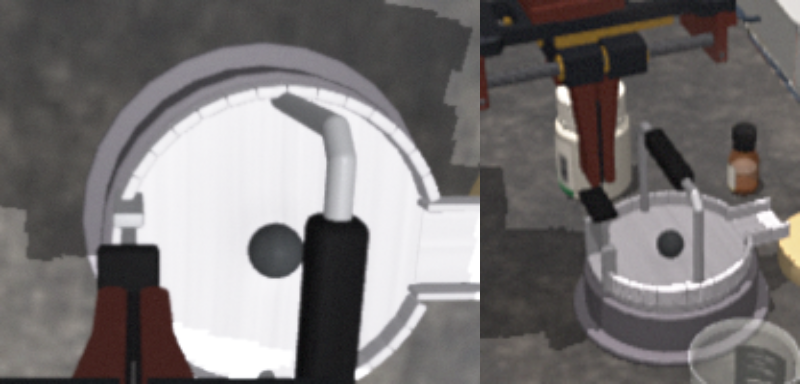

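The closed fingers are just above the pad and centred on it, and the ball is in the middle. Pressing down.

drive_tool:
  increments:
    - {"gripper": -1, "dx": -0.05, "dy": -0.1, "dz": 0.5}
    - {"gripper": -1, "dx": -0.05, "dy": -0.1, "dz": 1.0}
    - {"gripper": -1, "dx": -0.05, "dy": -0.1, "dz": 1.5}
    - {"gripper": -1, "dx": -0.05, "dy": -0.1, "dz": 2.0}
    - {"gripper": -1, "dx": -0.05, "dy": -0.1, "dz": 2.5}
    - {"gripper": -1, "dx": -0.05, "dy": -0.1, "dz": 2.9}
    - {"gripper": -1, "dx": -0.05, "dy": -0.1, "dz": 3.2}
    - {"gripper": -1, "dx": -0.05, "dy": -0.1, "dz": 3.2}

```text
schema error: expected keys gripper, dx, dy, dz, yaw
```

drive_tool:
  increments:
    - {"gripper": -1, "dx": -0.05, "dy": -0.1, "dz": 0.5, "yaw": 0}
    - {"gripper": -1, "dx": -0.05, "dy": -0.1, "dz": 1.0, "yaw": 0}
    - {"gripper": -1, "dx": -0.05, "dy": -0.1, "dz": 1.5, "yaw": 0}
    - {"gripper": -1, "dx": -0.05, "dy": -0.1, "dz": 2.0, "yaw": 0}
    - {"gripper": -1, "dx": -0.05, "dy": -0.1, "dz": 2.5, "yaw": 0}
    - {"gripper": -1, "dx": -0.05, "dy": -0.1, "dz": 2.9, "yaw": 0}
    - {"gripper": -1, "dx": -0.05, "dy": -0.1, "dz": 3.2, "yaw": 0}
    - {"gripper": -1, "dx": -0.05, "dy": -0.1, "dz": 3.2, "yaw": 0}

```text
time: 3.35
tcp_pos: [478.8, 3.6, 87.5]
eef_rot: [-3.141, -0.0, 1.712]
contact_force: [-0.1, -0.8, -0.8]
gripper_width: 0.007
gripper_force: 0.0
```

drive_tool:
  increments:
    - {"gripper": -1, "dx": 0, "dy": 0, "dz": 0.1, "yaw": 0}
    - {"gripper": -1, "dx": 0, "dy": 0, "dz": 0.2, "yaw": 0}
    - {"gripper": -1, "dx": 0, "dy": 0, "dz": 0.2, "yaw": 0}

```text
time: 3.65
tcp_pos: [478.9, 3.6, 86.3]
eef_rot: [-3.141, -0.0, 1.712]
contact_force: [-2.0, -0.3, 5.2]
gripper_width: 0.008
gripper_force: 2.6
```

drive_tool:
  increments:
    - {"gripper": -1, "dx": 0, "dy": 0, "dz": 0.1, "yaw": 0}
    - {"gripper": -1, "dx": 0, "dy": 0, "dz": 0.1, "yaw": 0}

```text
time: 3.85
tcp_pos: [479.0, 3.6, 86.2]
eef_rot: [3.142, -0.0, 1.712]
contact_force: [-4.8, 0.2, 17.1]
gripper_width: 0.004
gripper_force: 8.5
```

It's on the stop: 17 N with no further travel. I'll hold briefly, then go up.

drive_tool:
  increments:
    - {"gripper": -1, "dx": 0, "dy": 0, "dz": 0, "yaw": 0}
    - {"gripper": -1, "dx": 0, "dy": 0, "dz": 0, "yaw": 0}
    - {"gripper": -1, "dx": 0, "dy": 0, "dz": -1, "yaw": 0}
    - {"gripper": -1, "dx": 0, "dy": 0, "dz": -4, "yaw": 0}
    - {"gripper": -1, "dx": 0, "dy": 0, "dz": -9, "yaw": 0}
    - {"gripper": 1, "dx": 0, "dy": 0, "dz": -11, "yaw": 0}
    - {"gripper": 1, "dx": 0, "dy": 0, "dz": -11, "yaw": 0}
    - {"gripper": 1, "dx": 0, "dy": 0, "dz": -11, "yaw": 0}

```text
time: 4.65
tcp_pos: [478.9, 3.6, 195.0]
eef_rot: [3.141, 0.0, 1.712]
contact_force: [-1.1, -0.1, -0.0]
gripper_width: 0.238
gripper_force: 0.0
```

```bash
python3 - <<'E'
from h import *
inc((531,10,180),98)
c=r.camera_model("wrist"); np.savez("w2.npz",**{k:np.array(v) for k,v in c.items()})
im=r.snapshot("wrist"); s=r.snapshot("side"); cv2.imwrite("pics/w2.png",im[:,:,::-1]); cv2.imwrite("pics/s2.png",s[:,:,::-1])
cv2.imwrite("pics/b.png",np.hstack([cv2.resize(im[80:330,250:500],(400,400)),cv2.resize(s[200:360,230:390],(400,400))])[:,:,::-1])
E
```

```text
t 4.65 tcp [478.9   3.6 195. ] rot [1.7996e+02 1.0000e-02 9.8080e+01] F [-1.1 -0.1 -0. ] -> dx dy dz cm [-0.1   5.25  1.51] yaw 0.08
```

View pics/b.png

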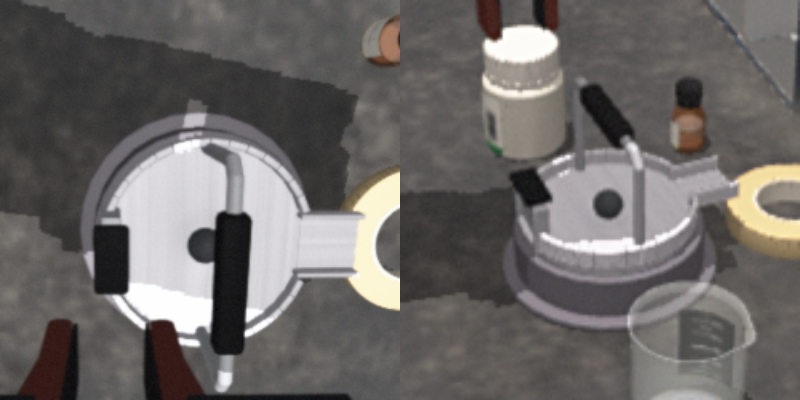

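The gate is down and the ball is still central. I'll measure the grip again from this view and check the pad height by triangulation.

```bash
python3 - <<'E'
from h import *
c=dict(np.load("w2.npz"))
def blob(f,b,th=45):
    im=cv2.imread(f);x0,y0,x1,y1=b;m=(im[y0:y1,x0:x1].max(2)<th).astype(np.uint8); k,l,s,_=cv2.connectedComponentsWithStats(m); i=1+s[1:,4].argmax()
    return (np.argwhere(l==i)[:,::-1]+[x0,y0]).astype(np.float32)
# wrist crop scale 1.6, offset (250,80)
# grip, restricted to exclude ball (col>=384)
q=blob("pics/w2.png",(383,205,412,306)); rc=cv2.minAreaRect(q); print("grip",rc)
print(plane("w",rc[0],118,c).round(1))
B=cv2.fitLine(q[(q[:,1]>245)|(q[:,1]<225)],cv2.DIST_L2,0,.01,.01).ravel(); a=plane("w",B[2:]-40*B[:2],118,c);b=plane("w",B[2:]+40*B[:2],118,c);d=b-a;print("yaw",((np.degrees(np.arctan2(d[1],d[0])))%180-90).round(2))
q=blob("pics/w2.png",(303,212,337,270)); rc=cv2.minAreaRect(q); q2=blob("pics/s2.png",(270,260,298,290)); r2=cv2.minAreaRect(q2)
print("pad",rc,r2[0]); o1,d1=ray("w",rc[0],c);o2,d2=ray("side",r2[0]);s=np.linalg.lstsq(np.c_[d1,-d2],o2-o1,rcond=None)[0];print((o1+d1*s[0]).round(1),(o2+d2*s[1]).round(1))
print("spout tip mid",plane("w",(250+358/1.6,80+243/1.6),45,c).round(1),"ball",plane("w",(250+204/1.6,80+245/1.6),47,c).round(1),"pad pl",plane("w",rc[0],76,c).round(1))
E
```

```text
grip ((392.96099853515625, 256.9708557128906), (21.940942764282227, 87.60184478759766), 3.094058036804199)
[529.8  11.3 118. ]
yaw 9.33
pad ((319.0, 241.5), (41.0, 20.0), 90.0) (281.2307434082031, 274.3460998535156)
[479.2   2.6  73.4] [479.5   2.6  73.4]
spout tip mid [617.2  23.2  45. ] ball [530.6  10.2  47. ] pad pl [479.1   3.3  76. ]
```

The gate is shut: the tip stopped at z=78 as specified. The grip is at (530.3,10.5) with yaw about 8.5°. I'll move over the grip and descend with the fingers open.

```bash
python3 -c "
from h import *
inc((530.4,10.5,104),98.5)"
```

```text
t 4.75 tcp [478.    3.6 193.8] rot [-1.7987e+02 -2.0000e-02  9.8080e+01] F [ 0.5  0.4 -0.8] -> dx dy dz cm [-0.06  5.3   8.97] yaw -0.42
```

drive_tool:
  increments:
    - {"gripper": 1, "dx": -0.05, "dy": 2.5, "dz": 0, "yaw": -0.5}
    - {"gripper": 1, "dx": -0.05, "dy": 4.5, "dz": 0, "yaw": -0.5}
    - {"gripper": 1, "dx": -0.05, "dy": 5.25, "dz": 0, "yaw": -0.5}
    - {"gripper": 1, "dx": -0.05, "dy": 5.25, "dz": 0, "yaw": -0.5}
    - {"gripper": 1, "dx": -0.05, "dy": 5.25, "dz": 1, "yaw": -0.5}
    - {"gripper": 1, "dx": -0.05, "dy": 5.25, "dz": 3, "yaw": -0.5}
    - {"gripper": 1, "dx": -0.05, "dy": 5.25, "dz": 5, "yaw": -0.5}
    - {"gripper": 1, "dx": -0.05, "dy": 5.25, "dz": 5, "yaw": -0.5}

```text
time: 5.55
tcp_pos: [527.8, 10.4, 142.1]
eef_rot: [-3.135, -0.001, 1.721]
contact_force: [-0.6, -0.2, 1.0]
gripper_width: 0.996
gripper_force: 0.0
```

```bash
python3 - <<'E'
from h import *
inc((530.4,10.5,104),98.5)
im=r.snapshot("wrist"); s=r.snapshot("side"); inc((530.4,10.5,104),98.5)
cv2.imwrite("pics/c.png",np.hstack([cv2.resize(im[130:380,200:450],(400,400)),cv2.resize(s[170:330,230:390],(400,400))])[:,:,::-1])
E
```

```text
t 5.55 tcp [527.8  10.4 142.1] rot [-1.7964e+02 -6.0000e-02  9.8580e+01] F [-0.6 -0.2  1. ] -> dx dy dz cm [-0.03  0.28  3.81] yaw 0.08
t 5.65 tcp [530.   10.4 144.5] rot [-1.7989e+02 -2.0000e-02  9.8580e+01] F [0.1 0.2 0.1] -> dx dy dz cm [0.   0.05 4.05] yaw 0.08
```

View pics/c.png

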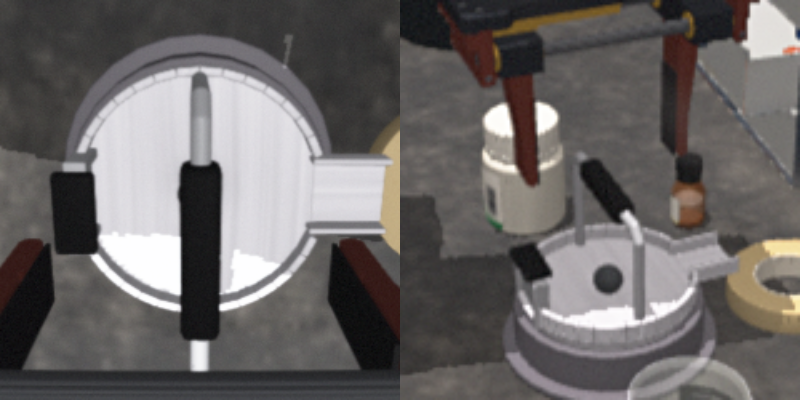

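The bar is between the fingers and parallel to them, and the ball is in place. I'll check the sideways centring of the bar numerically.

```bash
python3 - <<'E'
from h import *
c=r.camera_model("wrist"); im=r.snapshot("wrist"); 
q=[]
for row in range(240,335,5):
    d=np.where(im[row,300:350].max(1)<45)[0]+300
    q.append((row,d.min(),d.max()))
q=np.array(q); print(q[::3].tolist())
R=Ro.from_euler("xyz",r.get_state()["eef_rot"]); S=[]
s=r.get_state(); print(s["tcp_pos"].round(1),s["joint_vel"].round(3))
for row,a,b in q[3:]:
    w=plane("w",((a+b)/2,row),122,c); S.append(R.inv().apply(w-s["tcp_pos"]))
print(np.round(S[::4],1))
E
```

```text
[[240, 309, 332], [255, 309, 332], [270, 309, 332], [285, 310, 332], [300, 310, 331], [315, 309, 332], [330, 309, 332]]
[530.7  10.4 145.2] [-0.001 -0.012 -0.014 -0.002 -0.002  0.   ]
[[ 19.7   0.2  23.2]
 [  8.4   0.2  23.2]
 [ -3.3   0.2  23.2]
 [-15.5   0.3  23.2]]
```

It's aligned to within 0.2 mm and the arm has settled. Descending 4.1 cm, then closing gently.

drive_tool:
  increments:
    - {"gripper": 1, "dx": 0, "dy": 0, "dz": 1.5, "yaw": 0}
    - {"gripper": 1, "dx": 0, "dy": 0, "dz": 3, "yaw": 0}
    - {"gripper": 1, "dx": 0, "dy": 0, "dz": 4, "yaw": 0}
    - {"gripper": 1, "dx": 0, "dy": 0, "dz": 4.1, "yaw": 0}
    - {"gripper": 1, "dx": 0, "dy": 0, "dz": 4.1, "yaw": 0}
    - {"gripper": 0, "dx": 0, "dy": 0, "dz": 4.1, "yaw": 0}
    - {"gripper": -0.4, "dx": 0, "dy": 0, "dz": 4.1, "yaw": 0}
    - {"gripper": -0.4, "dx": 0, "dy": 0, "dz": 4.1, "yaw": 0}
  squeeze: 6

```text
time: 6.5
tcp_pos: [531.4, 10.5, 104.5]
eef_rot: [3.141, 0.0, 1.721]
contact_force: [-0.7, 0.8, -0.2]
gripper_width: 0.765
gripper_force: 0.0
```

drive_tool:
  increments:
    - {"gripper": -0.5, "dx": 0, "dy": 0, "dz": 0, "yaw": 0}
    - {"gripper": -0.55, "dx": 0, "dy": 0, "dz": 0, "yaw": 0}
    - {"gripper": -0.6, "dx": 0, "dy": 0, "dz": 0, "yaw": 0}
    - {"gripper": -0.65, "dx": 0, "dy": 0, "dz": 0, "yaw": 0}
    - {"gripper": -0.7, "dx": 0, "dy": 0, "dz": 0, "yaw": 0}
    - {"gripper": -0.8, "dx": 0, "dy": 0, "dz": 0, "yaw": 0}
    - {"gripper": -1, "dx": 0, "dy": 0, "dz": 0, "yaw": 0}
    - {"gripper": -1, "dx": 0, "dy": 0, "dz": 0, "yaw": 0}

```text
time: 7.3
tcp_pos: [530.8, 10.5, 103.9]
eef_rot: [-3.141, -0.0, 1.721]
contact_force: [-0.6, 0.7, -1.1]
gripper_width: 0.157
gripper_force: 6.0
```

drive_tool:
  increments:
    - {"gripper": -1, "dx": 0, "dy": 0, "dz": 0, "yaw": 0}
    - {"gripper": -1, "dx": 0, "dy": 0, "dz": 0, "yaw": 0}
  squeeze: 15

```text
time: 7.5
tcp_pos: [530.8, 10.5, 103.9]
eef_rot: [-3.141, -0.0, 1.721]
contact_force: [-0.5, -0.1, -0.8]
gripper_width: 0.159
gripper_force: 15.0
```

drive_tool:
  increments:
    - {"gripper": -1, "dx": 0, "dy": 0, "dz": 0, "yaw": 0}
    - {"gripper": -1, "dx": 0, "dy": 0, "dz": 0, "yaw": 0}
    - {"gripper": -1, "dx": 0, "dy": 0, "dz": 0, "yaw": 0}
  squeeze: 35

```text
time: 7.8
tcp_pos: [531.0, 10.5, 104.0]
eef_rot: [-3.141, -0.0, 1.721]
contact_force: [-0.7, -0.1, -1.5]
gripper_width: 0.156
gripper_force: 35.0
```

It's gripped: 14 mm opening, 35 N. Lifting slowly with a smooth ramp.

drive_tool:
  increments:
    - {"gripper": -1, "dx": 0, "dy": 0, "dz": -0.1, "yaw": 0}
    - {"gripper": -1, "dx": 0, "dy": 0, "dz": -0.3, "yaw": 0}
    - {"gripper": -1, "dx": 0, "dy": 0, "dz": -0.6, "yaw": 0}
    - {"gripper": -1, "dx": 0, "dy": 0, "dz": -0.9, "yaw": 0}
    - {"gripper": -1, "dx": 0, "dy": 0, "dz": -1.2, "yaw": 0}
    - {"gripper": -1, "dx": 0, "dy": 0, "dz": -1.4, "yaw": 0}
    - {"gripper": -1, "dx": 0, "dy": 0, "dz": -1.5, "yaw": 0}
    - {"gripper": -1, "dx": 0, "dy": 0, "dz": -1.5, "yaw": 0}

```text
time: 8.6
tcp_pos: [531.1, 10.5, 119.2]
eef_rot: [3.141, 0.0, 1.721]
contact_force: [-0.1, -0.5, -4.3]
gripper_width: 0.157
gripper_force: 35.0
```

```bash
python3 - <<'E'
from h import *
s=r.get_state(); print(s["contact_force"].round(1),s["moment"].round(2),s["gripper_width"],s["tcp_pos"].round(1),s["eef_rot"].round(3))
im=r.snapshot("wrist"); s=r.snapshot("side")
cv2.imwrite("pics/d.png",np.hstack([cv2.resize(im[130:380,200:450],(400,400)),cv2.resize(s[170:330,230:390],(400,400))])[:,:,::-1])
E
```

```text
[-0.1 -0.5 -4.3] [-0.05 -0.07 -0.07] 0.15692407712251363 [531.1  10.5 119.2] [3.141 0.    1.721]
```

View pics/d.png

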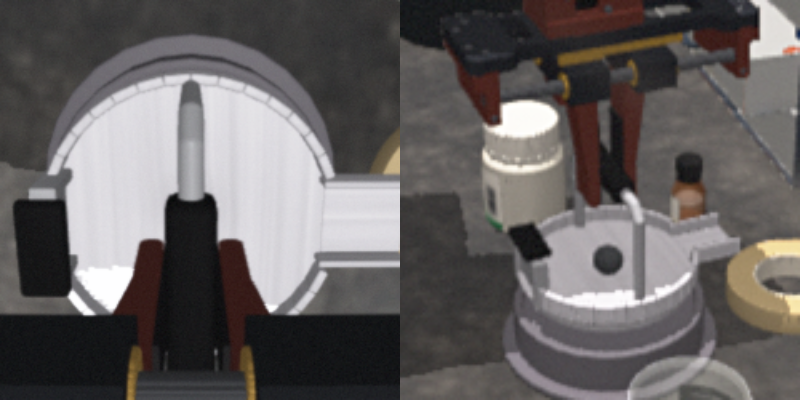

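The dish is hanging level about 15 mm up, with the ball centred. I'll continue the lift by another 85 mm.

drive_tool:
  increments:
    - {"gripper": -1, "dx": 0, "dy": 0, "dz": -0.2, "yaw": 0}
    - {"gripper": -1, "dx": 0, "dy": 0, "dz": -0.6, "yaw": 0}
    - {"gripper": -1, "dx": 0, "dy": 0, "dz": -1.2, "yaw": 0}
    - {"gripper": -1, "dx": 0, "dy": 0, "dz": -1.9, "yaw": 0}
    - {"gripper": -1, "dx": 0, "dy": 0, "dz": -2.6, "yaw": 0}
    - {"gripper": -1, "dx": 0, "dy": 0, "dz": -3.3, "yaw": 0}
    - {"gripper": -1, "dx": 0, "dy": 0, "dz": -4.0, "yaw": 0}
    - {"gripper": -1, "dx": 0, "dy": 0, "dz": -4.7, "yaw": 0}

```text
time: 9.5
tcp_pos: [531.1, 10.5, 166.8]
eef_rot: [3.141, 0.0, 1.721]
contact_force: [-0.1, -0.4, -3.2]
gripper_width: 0.154
gripper_force: 35.0
```

drive_tool:
  increments:
    - {"gripper": -1, "dx": 0, "dy": 0, "dz": -0.7, "yaw": 0}
    - {"gripper": -1, "dx": 0, "dy": 0, "dz": -1.4, "yaw": 0}
    - {"gripper": -1, "dx": 0, "dy": 0, "dz": -2.1, "yaw": 0}
    - {"gripper": -1, "dx": 0, "dy": 0, "dz": -2.7, "yaw": 0}
    - {"gripper": -1, "dx": 0, "dy": 0, "dz": -3.2, "yaw": 0}
    - {"gripper": -1, "dx": 0, "dy": 0, "dz": -3.6, "yaw": 0}
    - {"gripper": -1, "dx": 0, "dy": 0, "dz": -3.8, "yaw": 0}
    - {"gripper": -1, "dx": 0, "dy": 0, "dz": -3.8, "yaw": 0}

```text
time: 10.3
tcp_pos: [531.1, 10.5, 204.2]
eef_rot: [3.141, 0.0, 1.721]
contact_force: [0.6, -0.1, -4.1]
gripper_width: 0.155
gripper_force: 35.0
```

```bash
python3 - <<'E'
from h import *
s=r.get_state(); print(s["time"],s["contact_force"].round(1),s["gripper_width"].round(3),s["tcp_pos"].round(1),s["eef_rot"].round(3),s["joint_pos"].round(2))
# beaker bottom/rim by contour in side & scene, now beaker centre estimates
for n,p in (("scene",(433,333)),("side",(345,371)),):
    im=r.snapshot(n).astype(int); cv2.imwrite(f"pics/{n}3.png",im[:,:,::-1].astype(np.uint8))
a=cv2.imread("pics/scene3.png")[275:355,400:480];b=cv2.imread("pics/side3.png")[180:400,260:400]
cv2.imwrite("pics/e.png",np.hstack([cv2.resize(a,(400,400),interpolation=3),cv2.resize(b,(400,400))]))
E
```

```text
Traceback (most recent call last):
AttributeError: 'float' object has no attribute 'round'
```

```bash
python3 - <<'E'
from h import *
s=r.get_state(); print(s["time"],s["contact_force"].round(1),s["tcp_pos"].round(1),s["eef_rot"].round(3),s["joint_pos"].round(2))
for n in ("scene","side"):
    cv2.imwrite(f"pics/{n}3.png",r.snapshot(n)[:,:,::-1])
a=cv2.imread("pics/scene3.png")[275:355,400:480];b=cv2.imread("pics/side3.png")[180:400,260:400]
cv2.imwrite("pics/e.png",np.hstack([cv2.resize(a,(400,400),interpolation=3),cv2.resize(b,(400,400))]))
E
```

```text
10.3 [ 0.6 -0.1 -4.1] [531.1  10.5 204.2] [3.141 0.    1.721] [-0.    0.32  1.86 -0.    0.96 -0.15]
```

View pics/e.png

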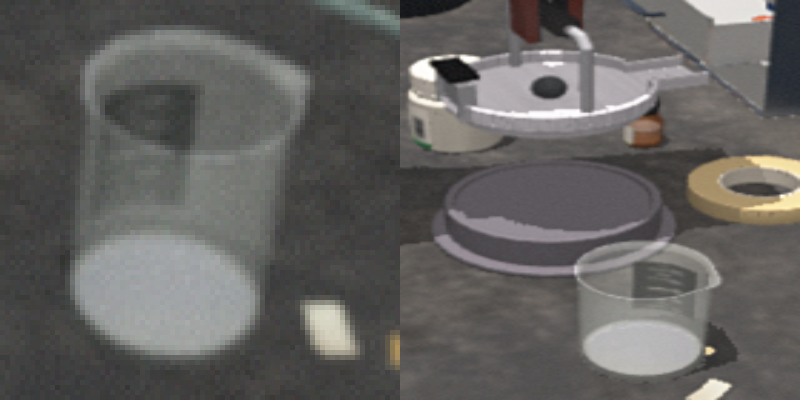

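The beaker is unmoved and its base at (543,-152.5) is confirmed. The dish is level about 100 mm up with the ball centred. The required turn is about 94.4° clockwise, which is positive tool yaw. I'll turn smoothly at about 0.5 rad/s.

drive_tool:
  increments:
    - {"gripper": -1, "dx": 0, "dy": 0, "dz": 0, "yaw": 0.5}
    - {"gripper": -1, "dx": 0, "dy": 0, "dz": 0, "yaw": 1.5}
    - {"gripper": -1, "dx": 0, "dy": 0, "dz": 0, "yaw": 3}
    - {"gripper": -1, "dx": 0, "dy": 0, "dz": 0, "yaw": 5}
    - {"gripper": -1, "dx": 0, "dy": 0, "dz": 0, "yaw": 7.5}
    - {"gripper": -1, "dx": 0, "dy": 0, "dz": 0, "yaw": 10.5}
    - {"gripper": -1, "dx": 0, "dy": 0, "dz": 0, "yaw": 13.5}
    - {"gripper": -1, "dx": 0, "dy": 0, "dz": 0, "yaw": 16.5}

```text
time: 11.2
tcp_pos: [531.1, 10.5, 203.9]
eef_rot: [-3.141, 0.0, 1.429]
contact_force: [-0.2, -0.4, -3.1]
gripper_width: 0.155
gripper_force: 35.0
```

drive_tool:
  increments:
    - {"gripper": -1, "dx": 0, "dy": 0, "dz": 0, "yaw": 3}
    - {"gripper": -1, "dx": 0, "dy": 0, "dz": 0, "yaw": 6}
    - {"gripper": -1, "dx": 0, "dy": 0, "dz": 0, "yaw": 9}
    - {"gripper": -1, "dx": 0, "dy": 0, "dz": 0, "yaw": 12}
    - {"gripper": -1, "dx": 0, "dy": 0, "dz": 0, "yaw": 15}
    - {"gripper": -1, "dx": 0, "dy": 0, "dz": 0, "yaw": 18}
    - {"gripper": -1, "dx": 0, "dy": 0, "dz": 0, "yaw": 21}
    - {"gripper": -1, "dx": 0, "dy": 0, "dz": 0, "yaw": 24}

```text
time: 12.0
tcp_pos: [531.1, 10.5, 203.9]
eef_rot: [-3.141, 0.0, 1.01]
contact_force: [-0.3, 0.0, -3.1]
gripper_width: 0.157
gripper_force: 35.0
```

drive_tool:
  increments:
    - {"gripper": -1, "dx": 0, "dy": 0, "dz": 0, "yaw": 3}
    - {"gripper": -1, "dx": 0, "dy": 0, "dz": 0, "yaw": 6}
    - {"gripper": -1, "dx": 0, "dy": 0, "dz": 0, "yaw": 9}
    - {"gripper": -1, "dx": 0, "dy": 0, "dz": 0, "yaw": 12}
    - {"gripper": -1, "dx": 0, "dy": 0, "dz": 0, "yaw": 15}
    - {"gripper": -1, "dx": 0, "dy": 0, "dz": 0, "yaw": 18}
    - {"gripper": -1, "dx": 0, "dy": 0, "dz": 0, "yaw": 21}
    - {"gripper": -1, "dx": 0, "dy": 0, "dz": 0, "yaw": 24}

```text
time: 12.8
tcp_pos: [531.0, 10.5, 203.9]
eef_rot: [-3.142, 0.0, 0.591]
contact_force: [-0.6, -0.2, -3.0]
gripper_width: 0.158
gripper_force: 35.0
```

drive_tool:
  increments:
    - {"gripper": -1, "dx": 0, "dy": 0, "dz": 0, "yaw": 3}
    - {"gripper": -1, "dx": 0, "dy": 0, "dz": 0, "yaw": 6}
    - {"gripper": -1, "dx": 0, "dy": 0, "dz": 0, "yaw": 9}
    - {"gripper": -1, "dx": 0, "dy": 0, "dz": 0, "yaw": 12}
    - {"gripper": -1, "dx": 0, "dy": 0, "dz": 0, "yaw": 15}
    - {"gripper": -1, "dx": 0, "dy": 0, "dz": 0, "yaw": 18}
    - {"gripper": -1, "dx": 0, "dy": 0, "dz": 0, "yaw": 21}
    - {"gripper": -1, "dx": 0, "dy": 0, "dz": 0, "yaw": 24}

```text
time: 13.6
tcp_pos: [531.1, 10.5, 203.9]
eef_rot: [-3.142, 0.0, 0.173]
contact_force: [-0.7, 0.5, -3.5]
gripper_width: 0.157
gripper_force: 35.0
```

drive_tool:
  increments:
    - {"gripper": -1, "dx": 0, "dy": 0, "dz": 0, "yaw": 2.3}
    - {"gripper": -1, "dx": 0, "dy": 0, "dz": 0, "yaw": 4}
    - {"gripper": -1, "dx": 0, "dy": 0, "dz": 0, "yaw": 5.2}
    - {"gripper": -1, "dx": 0, "dy": 0, "dz": 0, "yaw": 5.9}
    - {"gripper": -1, "dx": 0, "dy": 0, "dz": 0, "yaw": 5.9}
    - {"gripper": -1, "dx": 0, "dy": 0, "dz": 0, "yaw": 5.9}
    - {"gripper": -1, "dx": 0, "dy": 0, "dz": 0, "yaw": 5.9}
    - {"gripper": -1, "dx": 0, "dy": 0, "dz": 0, "yaw": 5.9}

```text
time: 14.4
tcp_pos: [531.1, 10.5, 204.0]
eef_rot: [3.142, -0.0, 0.073]
contact_force: [0.4, 0.2, -3.2]
gripper_width: 0.156
gripper_force: 35.0
```

```bash
python3 - <<'E'
from h import *
s=r.get_state(); print(s["time"],s["contact_force"].round(1),s["gripper_force"],s["tcp_pos"].round(1),np.degrees(s["eef_rot"]).round(2),s["joint_vel"].round(3))
for n in ("scene","side"):
    cv2.imwrite(f"pics/{n}4.png",r.snapshot(n)[:,:,::-1])
a=cv2.imread("pics/scene4.png")[190:350,280:480];b=cv2.imread("pics/side4.png")[180:400,240:440]
cv2.imwrite("pics/f.png",np.hstack([cv2.resize(a,(400,400),interpolation=3),cv2.resize(b,(400,400))]))
E
```

```text
14.4 [ 0.4  0.2 -3.2] 34.99936580657959 [531.1  10.5 204. ] [180.    -0.     4.19] [-0.    -0.001 -0.    -0.001 -0.     0.001]
```

View pics/f.png

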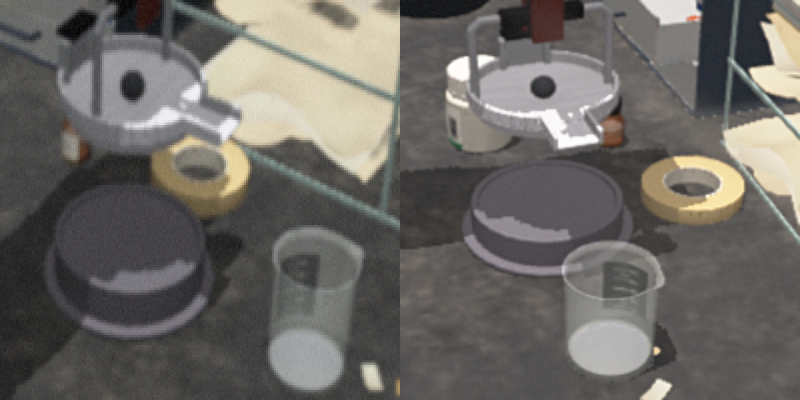

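The spout points at the beaker. The ball is central at scene (346,224) and side (311.5,227.3), and the dish is level. One numeric check of the ball and spout, then hand in.

```bash
python3 - <<'E'
from h import *
print("ball",tri((346,224),(311.5,227.3)))
print("spout tip",tri((392,242),(329,251)), "beaker 543,-152")
E
```

```text
ball (array([531.53273405,  10.66296982, 146.78742178]), np.float64(0.45096194143677687))
spout tip (array([537.76308248, -69.47640729, 146.14944582]), np.float64(8.190296483909979)) beaker 543,-152
```

```bash
python3 -c "
from plant import r
print(r.job_done())"
```

```text
the job is handed in; nothing more can be done
None
```

I handed the job in at about 14.5 s; no verdict came back. The gate is pressed shut and the dish is held level and still about 10 cm above its stand, with its spout pointing at the beaker and the ball in the middle.

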